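Gather endoscope valves in the drain corner of a rinse tote

TASK

Press the white lid of the rinse tote's end compartment down until it is fully home, while the tote still stands on the trolley. Then lift the tote by its handle clear of the trolley and tilt it so that all three loose valves slide together into the cut-off corner, spilling none and leaving the other objects alone. Finish while still holding the tote up, still and clearly tilted, with the valves gathered in that corner: do not set it down or let go.

Things in the scene. Friction and masses are not known exactly. Their poses are not given: they have to be found in the camera images.
- tote: light grey open plastic tote, 0.42 kg: 160 mm along its x, 270 along y, walls 45 high and 4 thick, floor 4 thick. Origin: centre of underside, z up. Its +x +y corner is cut off at 45 degrees (40 mm off each side), the others are square. Its -y end (y below -65 mm) is a compartment under a white lid; valves lie in the open rest. A steel handle bar crosses above the middle, see tote_grip
- tote_grip (a point): centre of the handle bar, 120 mm straight above the tote's origin; axes as the tote's. The flat steel bar runs along x, 16 mm thick along y, 22 mm tall, free for 160 mm between the two upright straps at x = +-83 mm that carry it
- tote_corner (a point): foot of the cut-off wall's inner face, at its middle, on the tote's inner floor: at x 57, y 112, z 4 mm in the tote's frame
- lid (a joint): how far the compartment's lid is pressed in (m): starts at 0 to 0.002 (6 to 8 mm proud); 0.008 is fully home on the rim. It slides straight down against about 5 N of friction to a hard stop and stays where it is left. The lid is 160 x 70 mm
- lid_top (a point): centre of the lid's top, on a low round press pad 40 mm in diameter, at x 0, y -100 mm in the tote's frame; 54 mm above the tote's underside when fully home, up to 62 mm before; the handle bar is 92 mm away from it to the side
- valve0: loose endoscope valve, 30 g: black cap 24 mm wide, 7 thick, standing cap down on the tote's floor, steel stem 13 mm wide up to 24 mm. Origin: centre of the cap's underside, z along the stem. The three are alike, wet and slippery: they start to slide at 7 to 11 degrees of tilt; 25 to 30 degrees, towards the corner's diagonal, brings them along the walls too
- valve1: loose endoscope valve, 30 g: black cap 24 mm wide, 7 thick, standing cap down on the tote's floor, steel stem 13 mm wide up to 24 mm. Origin: centre of the cap's underside, z along the stem. The three are alike, wet and slippery: they start to slide at 7 to 11 degrees of tilt; 25 to 30 degrees, towards the corner's diagonal, brings them along the walls too
- valve2: loose endoscope valve, 30 g: black cap 24 mm wide, 7 thick, standing cap down on the tote's floor, steel stem 13 mm wide up to 24 mm. Origin: centre of the cap's underside, z along the stem. The three are alike, wet and slippery: they start to slide at 7 to 11 degrees of tilt; 25 to 30 degrees, towards the corner's diagonal, brings them along the walls too
- pot: open stainless steel pot, 90 mm wide and 90 mm high, with two side handles. Bystander: leave it where it stands; origin at the centre of its underside
- bottle: white plastic bottle, 44 mm wide, 100 mm high. Bystander: leave it where it stands; origin at the centre of its underside
- cups: upside-down stack of white paper cups, 74 mm wide, 120 mm high, tapering upwards. Bystander: leave it where it stands; origin at the centre of its underside

How it is judged:
By the outcome, as a careful person would: the job done as asked, in the order asked, and still so for the second after the job is handed in, while the arm keeps its last pose, push and grip.
It also fails if it takes over 40 s, if anything falls off the work surface, if the arm or the gripper's body presses on something with over 40 N, if the wrist force passes 120 N, or if a joint passes its speed limit or range.

ROBOT

A 6-joint arm with a two-finger parallel gripper is mounted at the origin on the work surface. World frame = base frame: x ahead of the robot, y to its left, z up, the work surface at z = 0. Lengths are in m, angles in rad, forces in N, time in s.
With the tool pointing down it reaches from about 0.375 to 0.9 m from the base axis. Payload 3.1 kg.
Tool frame: the origin (TCP) lies midway between the tips of the shut fingers; the grasp point (between the pads) lies 19 mm behind it; z points along the fingers, y is the direction in which the jaws open and shut (so a half turn about z gives the same grasp; the last joint's range is limited). The gripper opens to 85 mm and grips with 20 to 120 N. Pads are 22 mm wide; open, the fingers measure 114 mm over their backs; the gripper's body (76 mm by 85 mm) begins 54 mm behind the grasp point. The pads swing forward as they close: fully open they stand 13 mm farther back than shut.
Start: joints at [1.145, 0.527, 1.433, -0, 1.181, -0.178], TCP at [0.153, 0.606, 0.231] pointing down, gripper open.
Joint ranges: [-3.08, 3.08], [-0.75, 2.2], [0.22, 2.44], [-1.43, 4.57], [0, 2.65], [-2.85, 2.85]. Speed limits (rad/s): [2.79, 2.79, 3.14, 3.14, 3.14, 3.14].

INTERFACE

Orientations are given as a unit quaternion [x, y, z, w].
In Python, from station import env gives the robot as it stands.
- The arm moves only by the tool jog_arm, never from a script. Its argument "motion" is a list of rows, each a list of 3 entries, a list of its own where there are three numbers: the gripper's target within -1 to 1 (shut at 1, half-way at 0, fully open at -1), then the shift along the tool's x, y, z in m, then the turn about the tool's z in degrees. In form: [[gripper, [x, y, z], yaw], ...]. A call has 1 to 20 rows; each row is the pose to reach, as a shift and turn from the pose commanded when the call began, along the tool's axes at that moment; what a row does not reach only later rows make up. A row lasts 1/8 s, in which the tool goes at most 62.5 mm and 10.7 degrees, less where a joint would pass 70% of its speed; a pose out of reach is approached as far as the arm can. A call with a gripper value outside its range is refused whole. The fingers move at their own pace and stop on an object; "force" is the grip in N (left out, the last holds). Time passes only in rows, so rows that repeat a pose let the fingers close. It gives the time, the measured TCP pose, the force and the opening at its end, in the units of the state.
- env.sense(): the state, without advancing time (a new reading comes with each control period).
- env.grab_frame(name): name is "side" or "top"; returns a dict with "pixels" (400x640x3 uint8, red, green, blue), "intrinsics" (3x3 intrinsics, pixels), "T" (4x4, takes a point from camera to world coordinates). Camera axes: x right, y up, looking along -z (the intrinsics and any distortion apply to the point x, -y, -z); pixel columns grow to the right and rows downward; lengths in m; the calibration is good to about 2 mm. A picture is of the moment at which its call begins. There is no depth.
- env.hand_in(): hands the job in, once; it reports no verdict.
Trained networks look in the newest picture that a camera, given by its name, has taken for a name from the list of things; names that differ only in an ending like _2 or _b are one class to them, and where a whole thing is asked for, a point or a joint stands for the part that bears it (a point fixed in the world has none). Each returns a list of dicts, best first, with "conf" (0 to 1); they miss things now and then, are a little off and sometimes report something else, mostly with a low value. They report only what shows in the picture. A call takes as long as a camera call.
- env.find_in(camera, label): "rect" ([left, top, width, height] in pixels, round what is visible of it).
- env.pinpoint(camera, label): "centre" ([column, row] in pixels: a listed point, or the origin of a listed thing).
The state is a dict: "clock": time; "q": joint angles; "dq": joint speeds; "joint_efforts": joint torques, N m; "tool_pos": TCP position; "tool_rot": TCP orientation; "ft_force": force on the tool from outside, world axes, zero at the start; "ft_torque": the same for the moment, N m; "finger_gap": opening from 0.0 (shut) to 1.0 (fully open).
Only numpy, scipy, OpenCV 4.12 (cv2) and the standard library are available. Lean on these libraries where they do the work, as an engineer would, in place of code of your own. Each camera call takes 0.05 s, during which the arm holds its last target.

## Working session

There is one attempt and no reset: what is moved stays moved. The work goes in short steps, Python scripts to look and compute and a tool call to move; the robot and the scene stay as the last step left them, time stands still between calls to the robot, and variables do not carry over. Pictures are saved under pics/ and viewed, and the job is handed in when it is done.

Besides the shell and the picture viewer there is one more tool, called after "Call:" by a JSON object that holds its "api" and its "payload". jog_arm: Moves the arm, as the interface text tells. Its arguments: {"type":"object","properties":{"motion":{"type":"array","items":{"type":"array"}},"force":{"type":"number"}},"required":["motion"]}

```bash
ls; mkdir -p pics
cat > h.py <<'E'
import numpy as np, cv2
from station import env
E
python3 - <<'E'
from h import *
s=env.sense(); print({k:np.round(v,3) for k,v in s.items()})
for n in("side","top"):
    f=env.grab_frame(n); cv2.imwrite(f"pics/{n}0.png",f["pixels"][:,:,::-1]); print(n,np.round(f["intrinsics"],1).tolist(),np.round(f["T"],3).tolist(), f.keys())
    for l in("tote","tote_grip","tote_corner","lid_top","valve0","pot","bottle","cups"):
        print(l,[(np.round(d["centre"],1).tolist(),round(d["conf"],2)) for d in env.pinpoint(n,l)][:4])
E
```

```text
pics
{'clock': np.float64(0.0), 'q': array([ 1.145,  0.528,  1.434, -0.   ,  1.181, -0.179]), 'dq': array([ 0.001,  0.002,  0.001, -0.001, -0.   , -0.001]), 'joint_efforts': array([-1.0000e-03, -4.4236e+01, -1.7802e+01, -0.0000e+00,  9.0000e-03,
        0.0000e+00]), 'tool_pos': array([0.153, 0.605, 0.23 ]), 'tool_rot': array([ 0.124,  0.992, -0.001, -0.   ]), 'ft_force': array([-0.047, -0.489, -0.243]), 'ft_torque': array([-0.014, -0.025, -0.002]), 'finger_gap': np.float64(0.996)}
side [[473.2, 0.0, 318.9], [0.0, 473.2, 193.3], [0.0, 0.0, 1.0]] [[0.682, 0.54, -0.493, 0.028], [-0.731, 0.509, -0.454, -0.505], [0.006, 0.67, 0.742, 0.93], [0.0, 0.0, 0.0, 1.0]] dict_keys(['pixels', 'intrinsics', 'T'])
tote [([309.1, 226.7], 0.98), ([457.7, 310.8], 0.55)]
tote_grip [([310.1, 196.0], 0.68)]
tote_corner [([274.1, 196.6], 0.92)]
lid_top [([348.4, 221.1], 0.87)]
valve0 [([335.5, 214.9], 0.64), ([312.2, 237.2], 0.5), ([287.7, 236.1], 0.48)]
pot [([219.0, 145.3], 0.57)]
bottle [([454.4, 309.3], 0.78)]
cups [([413.7, 336.3], 0.68)]
top [[440.7, 0.0, 325.0], [0.0, 440.7, 192.9], [0.0, 0.0, 1.0]] [[-0.007, 0.982, -0.19, 0.334], [-1.0, -0.005, 0.012, 0.003], [0.011, 0.19, 0.982, 1.407], [0.0, 0.0, 0.0, 1.0]] dict_keys(['pixels', 'intrinsics', 'T'])
tote [([319.9, 207.9], 0.97)]
tote_grip [([319.1, 203.5], 0.72), ([283.7, 207.0], 0.17)]
tote_corner [([425.5, 230.4], 0.71), ([279.6, 210.8], 0.63)]
lid_top [([346.3, 195.3], 0.66)]
valve0 [([329.3, 190.2], 0.56), ([436.4, 194.0], 0.53), ([312.5, 228.3], 0.41)]
pot [([198.0, 202.0], 0.91)]
bottle [([435.0, 193.5], 0.61)]
cups [([425.4, 228.4], 0.67)]
```

View pics/side0.png

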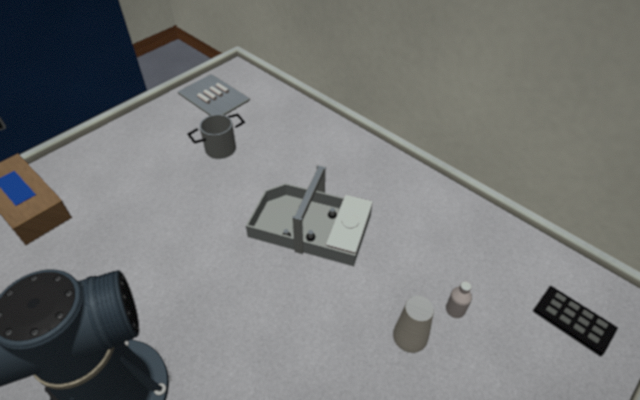

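View pics/top0.png

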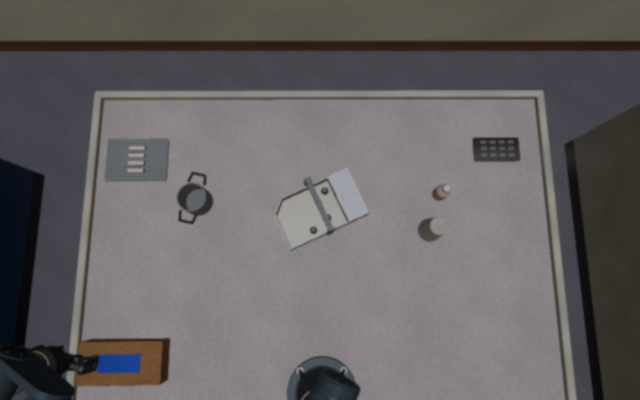

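```bash
cat >> h.py <<'E'
from scipy.optimize import least_squares
def proj(K,T,P):
    P=np.atleast_2d(P); c=(P-T[:3,3])@T[:3,:3]
    p=np.c_[c[:,0],-c[:,1],-c[:,2]]@K.T
    return p[:,:2]/p[:,2:]
def ray(K,T,uv):
    d=np.linalg.solve(K,[uv[0],uv[1],1.]); d=np.array([d[0],-d[1],-d[2]]); return T[:3,3],T[:3,:3]@d
PTS={"tote":[0,0,0],"tote_grip":[0,0,.12],"tote_corner":[.057,.112,.004]}
E
cat > m1.py <<'E'
from h import *
F={}
obs=[]
for it in range(3):
  for n in("side","top"):
    f=env.grab_frame(n); F[n]=f
    for l in("tote","tote_grip","tote_corner","lid_top"):
        for d in env.pinpoint(n,l):
            exp={"tote":(309,226) ,"tote_grip":(310,196),"tote_corner":(274,196),"lid_top":(348,221)} if n=="side" else {"tote":(320,208),"tote_grip":(319,203),"tote_corner":(280,210),"lid_top":(346,195)}
            if np.hypot(*(np.array(d["centre"])-exp[l]))<12: obs.append((n,l,np.array(d["centre"]))); break
def R(y): c,s=np.cos(y),np.sin(y); return np.array([[c,-s,0],[s,c,0],[0,0,1]])
def loc(l,h): return np.array([0,-.1,h]) if l=="lid_top" else np.array(PTS[l])
def res(p): return np.concatenate([(proj(F[n]["intrinsics"],F[n]["T"],p[:3]+R(p[3])@loc(l,p[4]))[0]-u) for n,l,u in obs])
r=least_squares(res,[.45,0,0,.38,.06],loss="soft_l1")
print("pose",r.x.round(4),np.degrees(r.x[3]),"rms",np.sqrt(np.mean(res(r.x)**2)))
for (n,l,u),e in zip(obs,res(r.x).reshape(-1,2)): print(n,l,u.round(1),e.round(1))
p=r.x
np.save("pose.npy",p)
for n in F:
    img=F[n]["pixels"][:,:,::-1].copy(); img=cv2.resize(img,None,fx=4,fy=4,interpolation=cv2.INTER_CUBIC)
    pr=lambda P:(proj(F[n]["intrinsics"],F[n]["T"],p[:3]+R(p[3])@np.array(P))[0]*4+1.5).round().astype(int)
    for z in(0,.045):
        C=[[-.08,-.135,z],[.08,-.135,z],[.08,.095,z],[.04,.135,z],[-.08,.135,z]]
        cv2.polylines(img,[np.array([pr(c) for c in C])],True,(0,0,255),1)
    cv2.line(img,tuple(pr([-.083,0,.131])),tuple(pr([.083,0,.131])),(0,255,0),1)
    cv2.circle(img,tuple(pr([0,-.1,p[4]])),3,(255,0,0),-1)
    c=pr([0,0,.03]); img=img[max(0,c[1]-280):c[1]+280,max(0,c[0]-380):c[0]+380]
    cv2.imwrite(f"pics/{n}_fit.png",img)
E
python3 m1.py
```

```text
pose [0.5487 0.0023 0.0058 0.4242 0.0604] 24.30549592558617 rms 1.6187359200743188
side tote [309.4 225.2] [1.  0.5]
side tote_grip [310.  194.6] [-0.  -1.3]
side tote_corner [274.8 196.8] [2.2 0.6]
side lid_top [348.6 220.7] [ 1.9 -0. ]
top tote [320.6 208. ] [-0.6  2.1]
top tote_corner [280.4 207.8] [0.4 0.5]
top lid_top [349.4 190.7] [-0.1  3.1]
side tote [309.3 225.4] [1.1 0.3]
side tote_grip [309.9 196.9] [ 0.1 -3.6]
side tote_corner [276.1 194.3] [0.9 3.1]
side lid_top [351.4 224. ] [-0.9 -3.3]
top tote [320.5 208.1] [-0.5  2. ]
top tote_grip [321.3 202.2] [-1.3  1.7]
top lid_top [350.5 194.1] [-1.2 -0.3]
side tote [311.2 225.6] [-0.8  0.1]
side tote_grip [307.8 196.5] [ 2.2 -3.2]
side tote_corner [275.3 197.5] [ 1.7 -0.1]
side lid_top [351.9 219.3] [-1.4  1.4]
top tote [318.  207.1] [2. 3.]
top tote_grip [320.6 206. ] [-0.6 -2.1]
top tote_corner [281.  207.1] [-0.2  1.2]
top lid_top [349.7 194.4] [-0.4 -0.6]
```

View pics/side_fit.png

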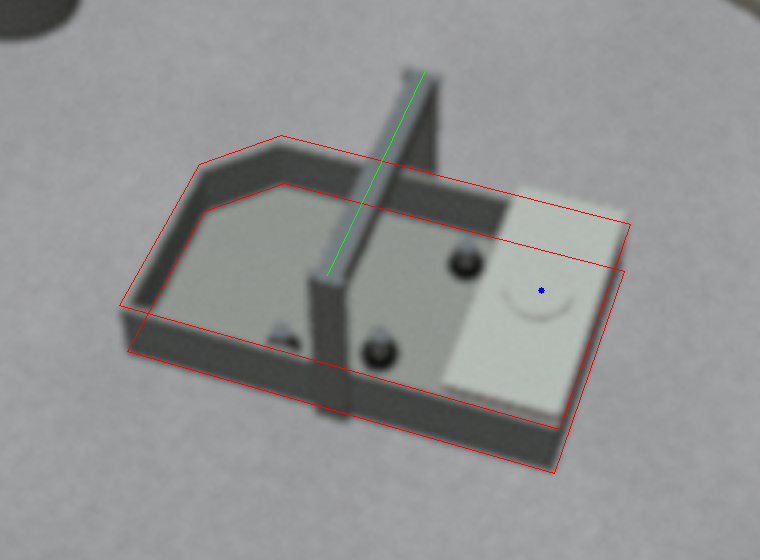

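View pics/top_fit.png

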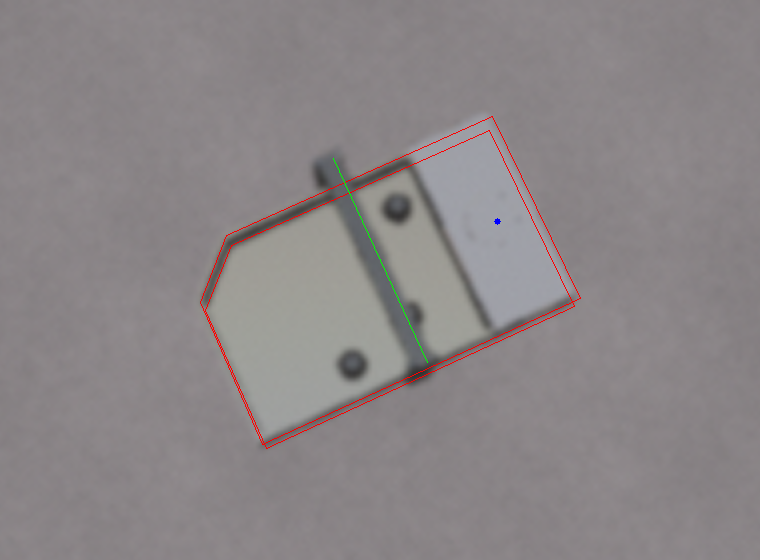

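```bash
cat > m2.py <<'E'
from h import *
p0=np.load("pose.npy")
def R(y): c,s=np.cos(y),np.sin(y); return np.array([[c,-s,0],[s,c,0],[0,0,1]])
F={n:env.grab_frame(n) for n in("side","top")}
M={"side":[([-.08,.135,0],(128,352)),([-.08,-.135,0],(555,472)),([-.08,.135,.045],(121,311)),([.04,.135,.045],(200,173)),([.08,.095,.045],(281,144)),([-.083,0,.131],(329,274)),([.083,0,.131],(421,72))],
"top":[([-.08,.135,.045],(264,444)),([.04,.135,.045],(203,303)),([.08,.095,.045],(229,240)),([-.083,0,.131],(419,366)),([.083,0,.131],(327,157)),([-.08,-.135,.045],(578,296))]}
org={}
for n in F:
    c=(proj(F[n]["intrinsics"],F[n]["T"],p0[:3]+R(p0[3])@np.array([0,0,.03]))[0]*4+1.5).round().astype(int); org[n]=np.maximum(0,c-[380,280])
def res(p,w=1):
    o=[]
    for n in M:
        for P,u in M[n]:
            o.append(proj(F[n]["intrinsics"],F[n]["T"],p[:3]+R(p[3])@np.array(P))[0]-(np.array(u)+org[n]-1.5)/4)
    return np.concatenate(o)
r=least_squares(res,p0[:4]); p=r.x
print(p.round(4),np.degrees(p[3]),res(p).reshape(-1,2).round(1).tolist())
f=lambda q:res([q[0],q[1],0,q[2]])
r=least_squares(f,p0[[0,1,3]]); print("z=0",r.x.round(4),np.degrees(r.x[2]),np.sqrt(np.mean(r.fun**2)))
np.save("pose2.npy",[r.x[0],r.x[1],0,r.x[2]])
p=np.array([r.x[0],r.x[1],0,r.x[2]])
for l,P in(("grip",[0,0,.12]),("lid",[0,-.1,.06])): print(l,(p[:3]+R(p[3])@np.array(P)).round(4))
# lid top from pinned crop: pad pixel
for n,u in(("side",(537,300)),("top",(492,215))):
    o,d=ray(F[n]["intrinsics"],F[n]["T"],(np.array(u)+org[n]-1.5)/4); t=(.06-o[2])/d[2]; print(n,"pad@z.06",(o+t*d).round(4))
from scipy.spatial.transform import Rotation as Ro
s=env.sense(); RR=Ro.from_quat(s["tool_rot"]).as_matrix(); print(RR.round(3),s["tool_pos"],s["clock"])
E
python3 m2.py
```

```text
[0.5498 0.0037 0.0008 0.4337] 24.85009447728056 [[-0.1, 1.0], [0.0, 0.6], [-0.4, -0.2], [-0.6, -1.1], [-0.4, -1.1], [-0.1, 1.1], [0.5, 0.5], [-0.4, 0.0], [-1.1, 0.2], [-1.1, -0.9], [1.8, -1.4], [0.7, 0.3], [-0.0, -0.1]]
z=0 [0.55   0.004  0.4336] 24.845264354163206 0.7725118779086174
grip [0.55  0.004 0.12 ]
lid [ 0.592  -0.0868  0.06  ]
side pad@z.06 [ 0.5869 -0.0891  0.06  ]
top pad@z.06 [ 0.5956 -0.0855  0.06  ]
[[-0.969  0.245 -0.   ]
 [ 0.245  0.969 -0.   ]
 [ 0.    -0.    -1.   ]] [0.15323542 0.60589516 0.23130239] 2.5
```

Call:
{"api": "jog_arm", "payload": {"motion": [[1, [-0.05, -0.15, 0], 0], [1, [-0.1, -0.3, 0], 0], [1, [-0.157, -0.43, 0], 0], [1, [-0.157, -0.43, 0], 0], [1, [-0.157, -0.43, 0], 0], [1, [-0.157, -0.43, 0], 0], [1, [-0.157, -0.43, 0], 0], [1, [-0.157, -0.43, 0], 0], [1, [-0.157, -0.43, 0], 0], [1, [-0.157, -0.43, 0], 0]], "force": 40}}

```text
clock: 3.75
tool_pos: [0.2004, 0.151, 0.2315]
tool_rot: [0.124, 0.992, 0.0, 0.0]
ft_force: [0.3, 0.4, 0.3]
finger_gap: 0.001
```

```bash
cat >> h.py <<'E'
from scipy.spatial.transform import Rotation as Ro
def st():
    s=env.sense(); Rm=Ro.from_quat(s["tool_rot"]).as_matrix()
    print("t",round(float(s["clock"]),2),"q",np.round(s["q"],3).tolist(),"p",np.round(s["tool_pos"],4).tolist(),"F",np.round(s["ft_force"],1).tolist(),"M",np.round(s["ft_torque"],2).tolist(),"gap",round(float(s["finger_gap"]),3))
    print("R",Rm.round(4).tolist()); return s,Rm
E
python3 -c "
from h import *
s,R=st()"
```

```text
t 3.75 q [0.187, -0.017, 2.263, 0.0, 0.895, -1.136] p [0.2004, 0.151, 0.2315] F [0.3, 0.4, 0.3] M [0.01, 0.01, -0.02] gap 0.001
R [[-0.9695, 0.2453, 0.0009], [0.2453, 0.9695, 0.0005], [-0.0008, 0.0007, -1.0]]
```

Call:
{"api": "jog_arm", "payload": {"motion": [[1, [-0.06, -0.018, 0], -10], [1, [-0.12, -0.036, 0], -20], [1, [-0.18, -0.054, 0], -30], [1, [-0.24, -0.072, 0], -39], [1, [-0.3, -0.09, 0], -39], [1, [-0.36, -0.108, 0], -39], [1, [-0.41, -0.126, 0], -39], [1, [-0.438, -0.135, 0.03], -39], [1, [-0.438, -0.135, 0.07], -39], [1, [-0.438, -0.135, 0.12], -39], [1, [-0.438, -0.135, 0.12], -39]]}}

```text
clock: 5.12
tool_pos: [0.5888, -0.0844, 0.1068]
tool_rot: [-0.216, 0.976, 0.003, -0.005]
ft_force: [-1.1, 0.5, 0.9]
finger_gap: -0.002
```

```bash
python3 -c "
from h import *
s,R=st()
p=np.array([.592,-.087,.06])-s['tool_pos']; print('to lid in tool',(R.T@p).round(4))
for n in('side','top'):
    f=env.grab_frame(n); c=proj(f['intrinsics'],f['T'],[.592,-.087,.06])[0].astype(int); im=f['pixels'][c[1]-75:c[1]+75,c[0]-100:c[0]+100,::-1]; cv2.imwrite(f'pics/{n}_lid.png',cv2.resize(im,None,fx=4,fy=4,interpolation=cv2.INTER_CUBIC))
"
```

```text
t 5.12 q [-0.33, 0.654, 1.606, 0.0, 0.892, -2.337] p [0.5888, -0.0844, 0.1068] F [-1.1, 0.5, 0.9] M [0.01, 0.04, -0.02] gap -0.002
R [[-0.9064, -0.4222, -0.0102], [-0.4223, 0.9065, 0.0037], [0.0077, 0.0076, -0.9999]]
to lid in tool [-0.0021 -0.004   0.0468]
```

View pics/side_lid.png

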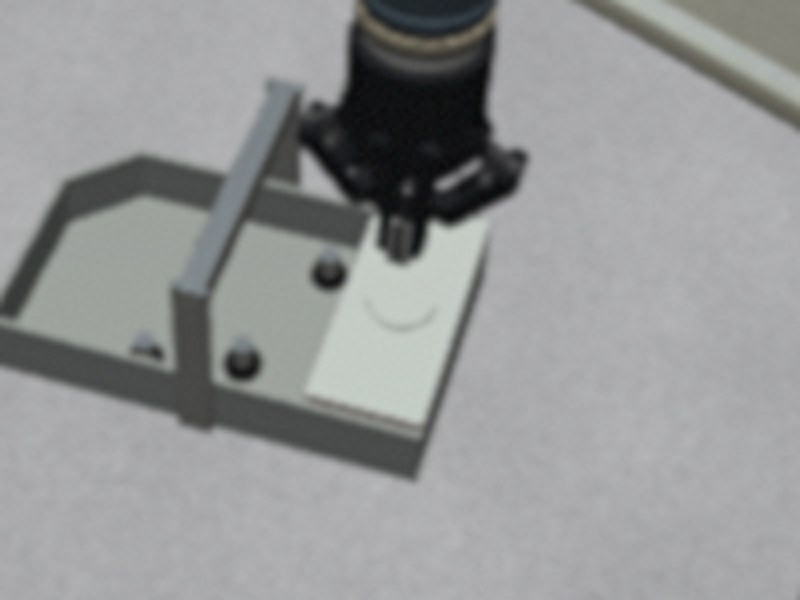

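View pics/top_lid.png

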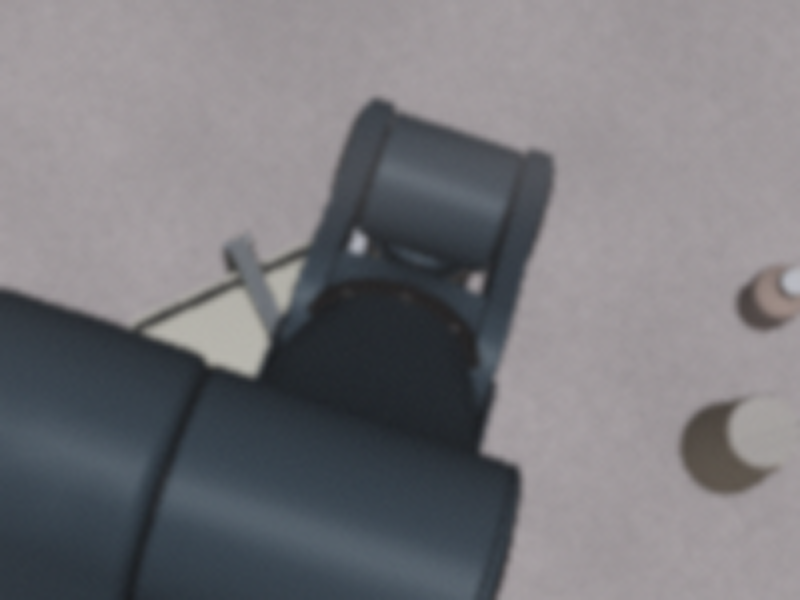

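Call:
{"api": "jog_arm", "payload": {"motion": [[1, [0, 0, 0.015], 0], [1, [0, 0, 0.03], 0], [1, [0, 0, 0.04], 0], [1, [0, 0, 0.044], 0], [1, [0, 0, 0.046], 0]]}}

```text
clock: 5.85
tool_pos: [0.5915, -0.0879, 0.0651]
tool_rot: [-0.215, 0.977, 0.0, -0.0]
ft_force: [-0.8, -0.1, 0.1]
finger_gap: -0.0
```

```bash
python3 -c "
from h import *
s,R=st()"
```

```text
t 5.85 q [-0.334, 0.718, 1.626, 0.0, 0.798, -2.338] p [0.5915, -0.0879, 0.0651] F [-0.8, -0.1, 0.1] M [0.05, 0.05, 0.01] gap -0.0
R [[-0.9078, -0.4193, -0.0001], [-0.4193, 0.9078, 0.0], [0.0001, 0.0001, -1.0]]
```

Call:
{"api": "jog_arm", "payload": {"motion": [[1, [0, 0, 0.003], 0], [1, [0, 0, 0.005], 0], [1, [0, 0, 0.007], 0], [1, [0, 0, 0.009], 0], [1, [0, 0, 0.0105], 0], [1, [0, 0, 0.0105], 0]]}}

```text
clock: 6.6
tool_pos: [0.5917, -0.0879, 0.0548]
tool_rot: [-0.215, 0.977, -0.0, 0.0]
ft_force: [-1.6, -0.1, 4.2]
finger_gap: -0.001
```

```bash
python3 -c "
from h import *
s,R=st()"
```

```text
t 6.6 q [-0.334, 0.734, 1.629, -0.0, 0.777, -2.338] p [0.5917, -0.0879, 0.0548] F [-1.6, -0.1, 4.2] M [-0.06, 0.04, 0.01] gap -0.001
R [[-0.9078, -0.4195, 0.0005], [-0.4195, 0.9078, -0.0002], [-0.0003, -0.0004, -1.0]]
```

Contact with ~4 N friction; now on to the hard stop.

Call:
{"api": "jog_arm", "payload": {"motion": [[1, [0, 0, 0.001], 0], [1, [0, 0, 0.0015], 0], [1, [0, 0, 0.002], 0], [1, [0, 0, 0.002], 0]]}}

```text
clock: 7.1
tool_pos: [0.5917, -0.0879, 0.054]
tool_rot: [-0.215, 0.977, -0.0, 0.0]
ft_force: [-3.2, -0.5, 11.7]
finger_gap: -0.002
```

```bash
python3 -c "
from h import *
s,R=st()"
```

```text
t 7.1 q [-0.334, 0.736, 1.63, -0.0, 0.776, -2.338] p [0.5917, -0.0879, 0.054] F [-3.2, -0.5, 11.7] M [0.01, 0.48, -0.03] gap -0.002
R [[-0.9077, -0.4196, 0.0007], [-0.4196, 0.9077, -0.0004], [-0.0004, -0.0006, -1.0]]
```

Call:
{"api": "jog_arm", "payload": {"motion": [[1, [0, 0, 0.0006], 0], [1, [0, 0, 0.0012], 0], [1, [0, 0, 0.0012], 0]]}}

```text
clock: 7.48
tool_pos: [0.5917, -0.0879, 0.0539]
tool_rot: [-0.215, 0.977, -0.0, 0.0]
ft_force: [-4.5, 1.0, 18.0]
finger_gap: 0.002
```

```bash
python3 -c "
from h import *
s,R=st()
D=[((.527,1.433),(.15324,.6059,.2313)),((-.017,2.263),(.2004,.151,.2315)),((.718,1.626),(.5915,-.0879,.0651)),((.734,1.629),(.5917,-.0879,.0548))]
A=[];b=[]
# rho=a+L2 s2+L3 s23+k c23 ; z=h+L2 c2+L3 c23 - k s23
for (q2,q3),p in D:
    rho=np.sqrt(p[0]**2+p[1]**2-.1107**2); q=q2+q3
    A+= [[1,0,np.sin(q2),np.sin(q),np.cos(q)],[0,1,np.cos(q2),np.cos(q),-np.sin(q)]]; b+=[rho,p[2]]
x,r,_,_=np.linalg.lstsq(np.array(A),np.array(b),rcond=None); print(x.round(4),r,np.linalg.svd(np.array(A))[1])
print((np.array(A)@x-b).round(4))
"
```

```text
t 7.47 q [-0.334, 0.736, 1.63, -0.0, 0.775, -2.338] p [0.5917, -0.0879, 0.0539] F [-4.5, 1.0, 18.0] M [0.07, 0.72, -0.01] gap 0.002
R [[-0.9076, -0.4198, 0.0009], [-0.4198, 0.9076, -0.0006], [-0.0006, -0.001, -1.0]]
[ 0.0006 -0.0221  0.5873  0.3917  0.114 ] [1.30627411e-07] [3.42285936 2.81927701 0.48230228 0.22732602 0.22675601]
[ 0.      0.0001 -0.0001 -0.0002  0.     -0.0001  0.0001  0.0002]
```

Call:
{"api": "jog_arm", "payload": {"motion": [[-1, [0, 0, -0.06], 0], [-1, [0, 0, -0.12], 0], [-1, [-0.05, -0.023, -0.15], 0], [-1, [-0.1, -0.046, -0.18], 0], [-1, [-0.15, -0.07, -0.2], 0], [-1, [-0.2, -0.094, -0.2], 0], [-1, [-0.25, -0.117, -0.2], 0], [-1, [-0.3, -0.14, -0.2], 0], [-1, [-0.35, -0.163, -0.2], 0], [-1, [-0.408, -0.189, -0.2], 0], [-1, [-0.408, -0.189, -0.2], 0], [-1, [-0.408, -0.189, -0.2], 0]]}}

```text
clock: 8.98
tool_pos: [0.9507, -0.0809, 0.2302]
tool_rot: [-0.215, 0.976, -0.008, 0.024]
ft_force: [-0.1, 0.2, 0.5]
finger_gap: 0.999
```

```bash
python3 -c "
from h import *
s,R=st()"
```

```text
t 8.97 q [-0.203, 1.102, 0.218, 0.006, 1.771, -2.206] p [0.9507, -0.0809, 0.2302] F [-0.1, 0.2, 0.5] M [0.04, 0.05, 0.0] gap 0.999
R [[-0.9066, -0.4188, 0.0509], [-0.4196, 0.9077, -0.0048], [-0.0442, -0.0258, -0.9987]]
```

Call:
{"api": "jog_arm", "payload": {"motion": [[-1, [-0.136, -0.063, 0], 0], [-1, [-0.136, -0.063, 0], 0], [-1, [-0.136, -0.063, 0], 0]]}}

```text
clock: 9.35
tool_pos: [0.9705, -0.0729, 0.2087]
tool_rot: [-0.215, 0.976, -0.014, 0.046]
ft_force: [0.1, -0.3, -0.3]
finger_gap: 0.996
```

```bash
python3 -c "
from h import *
s,R=st()"
```

```text
t 9.35 q [-0.193, 1.126, 0.219, 0.011, 1.701, -2.194] p [0.9705, -0.0729, 0.2087] F [0.1, -0.3, -0.3] M [0.0, 0.07, 0.01] gap 0.996
R [[-0.9037, -0.4172, 0.0961], [-0.4198, 0.9076, -0.0079], [-0.0839, -0.0475, -0.9953]]
```

Call:
{"api": "jog_arm", "payload": {"motion": [[-1, [0.054, 0.025, 0], 0], [-1, [0.1, 0.046, 0], 0], [-1, [0.136, 0.063, 0], 0]]}}

```text
clock: 9.72
tool_pos: [0.8191, -0.0729, 0.1941]
tool_rot: [-0.214, 0.976, -0.014, 0.046]
ft_force: [1.0, -0.9, 0.1]
finger_gap: 1.001
```

```bash
python3 -c "
from h import *
s,R=st()"
```

```text
t 9.72 q [-0.229, 0.809, 0.965, 0.015, 1.273, -2.236] p [0.8191, -0.0729, 0.1941] F [1.0, -0.9, 0.1] M [0.03, 0.1, 0.02] gap 1.001
R [[-0.9038, -0.4171, 0.0957], [-0.4197, 0.9076, -0.008], [-0.0835, -0.0474, -0.9954]]
```

```bash
cat > m3.py <<'E'
from h import *
p=np.load("pose2.npy")
def R(y): c,s=np.cos(y),np.sin(y); return np.array([[c,-s,0],[s,c,0],[0,0,1]])
out=[]
for n in("side","top"):
    f=env.grab_frame(n)
    img=cv2.resize(f["pixels"][:,:,::-1].copy(),None,fx=4,fy=4,interpolation=cv2.INTER_CUBIC)
    pr=lambda P:(proj(f["intrinsics"],f["T"],p[:3]+R(p[3])@np.array(P))[0]*4+1.5).round().astype(int)
    for z in(0,.045):
        C=[[-.08,-.135,z],[.08,-.135,z],[.08,.095,z],[.04,.135,z],[-.08,.135,z]]
        cv2.polylines(img,[np.array([pr(c) for c in C])],True,(0,0,255),1)
    for a in(-.008,.008): cv2.line(img,tuple(pr([-.083,a,.131])),tuple(pr([.083,a,.131])),(0,255,0),1)
    for a in(.046,.054): cv2.polylines(img,[np.array([pr(c) for c in [[-.08,-.065,a],[.08,-.065,a],[.08,-.135,a],[-.08,-.135,a]]])],True,(255,0,0) if a>.05 else (0,255,255),1)
    c=pr([0,0,.03]); img=img[max(0,c[1]-280):c[1]+280,max(0,c[0]-380):c[0]+380]
    cv2.imwrite(f"pics/{n}_m3.png",img)
s,Rm=st()
E
python3 m3.py
```

```text
t 9.82 q [-0.229, 0.807, 0.978, 0.014, 1.279, -2.236] p [0.8112, -0.0712, 0.1901] F [-0.8, 0.9, -1.5] M [0.03, 0.01, -0.01] gap 1.001
R [[-0.9053, -0.4176, 0.0784], [-0.4192, 0.9079, -0.0043], [-0.0694, -0.0367, -0.9969]]
```

View pics/side_m3.png

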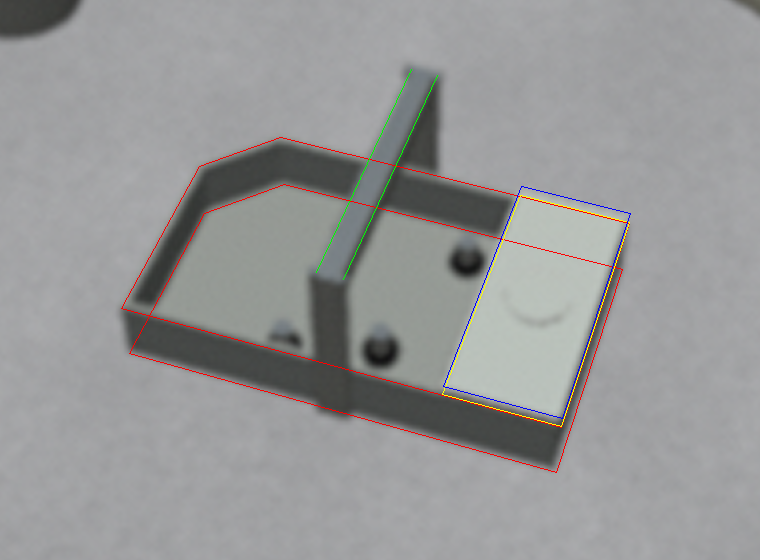

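View pics/top_m3.png

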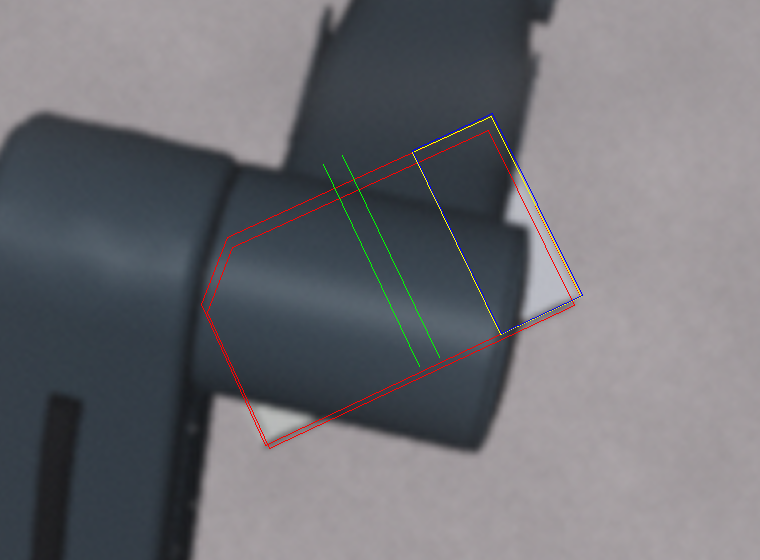

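```bash
python3 -c "
from h import *
s,R=st()
g=np.array([.55,.004,.12])
t=g+.019*R[:,2]; print(t)
for z in(.09,.0): print((R.T@(t+[0,0,z]-s['tool_pos'])).round(4))
y=R[:,1]; print(np.degrees(np.arctan2(y[1],y[0])))
"
```

```text
t 9.82 q [-0.229, 0.807, 0.978, 0.014, 1.279, -2.236] p [0.8112, -0.0712, 0.1901] F [-0.8, 0.9, -1.5] M [0.03, 0.01, -0.01] gap 1.001
R [[-0.9053, -0.4176, 0.0784], [-0.4192, 0.9079, -0.0043], [-0.0694, -0.0367, -0.9969]]
[0.55149004 0.00391883 0.10105869]
[ 0.2035  0.1766 -0.0216]
[0.2098 0.1799 0.0681]
114.69868809207853
```

Call:
{"api": "jog_arm", "payload": {"motion": [[-1, [0.045, 0.039, -0.005], 0], [-1, [0.09, 0.078, -0.01], 0], [-1, [0.135, 0.117, -0.015], 0], [-1, [0.18, 0.156, -0.02], 0], [-1, [0.2035, 0.1766, -0.0216], 0], [-1, [0.2035, 0.1766, -0.0216], 0], [-1, [0.2035, 0.1766, -0.0216], 0]]}}

```text
clock: 10.7
tool_pos: [0.5644, 0.0015, 0.191]
tool_rot: [-0.214, 0.975, -0.015, 0.048]
ft_force: [0.5, 0.5, -0.0]
finger_gap: 1.002
```

```bash
python3 -c "
from h import *
s,R=st()
g=np.array([.55,.004,.12])
t=g+.019*R[:,2]; print(t,(R.T@(t-s['tool_pos'])).round(4))
f=env.grab_frame('side'); c=proj(f['intrinsics'],f['T'],[.55,0,.12])[0].astype(int); im=f['pixels'][c[1]-75:c[1]+75,c[0]-100:c[0]+100,::-1]; cv2.imwrite('pics/side_g.png',cv2.resize(im,None,fx=4,fy=4,interpolation=cv2.INTER_CUBIC))
st()
"
```

```text
t 10.7 q [-0.202, 0.463, 1.703, 0.015, 0.876, -2.214] p [0.5644, 0.0015, 0.191] F [0.5, 0.5, -0.0] M [0.0, -0.0, -0.02] gap 1.002
R [[-0.9035, -0.4169, 0.1], [-0.4197, 0.9076, -0.0087], [-0.0871, -0.0498, -0.995]]
[0.55189926 0.00383475 0.10109589] [0.0182 0.0119 0.0882]
t 10.75 q [-0.202, 0.464, 1.703, 0.015, 0.876, -2.214] p [0.5644, 0.0014, 0.1907] F [0.7, 0.0, -0.1] M [-0.01, 0.0, -0.0] gap 0.999
R [[-0.9036, -0.4168, 0.0994], [-0.4196, 0.9077, -0.0086], [-0.0866, -0.0494, -0.995]]
```

View pics/side_g.png

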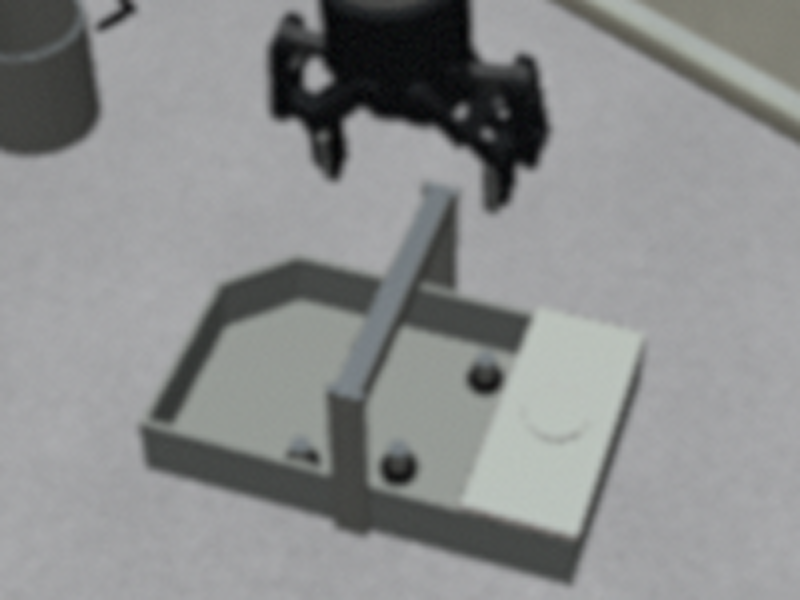

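Call:
{"api": "jog_arm", "payload": {"motion": [[-1, [0.018, 0.012, 0.01], 0], [-1, [0.018, 0.012, 0.035], 0], [-1, [0.018, 0.012, 0.06], 0], [-1, [0.018, 0.012, 0.08], 0], [-1, [0.018, 0.012, 0.088], 0], [-1, [0.018, 0.012, 0.088], 0], [-1, [0.018, 0.012, 0.088], 0]], "force": 80}}

```text
clock: 11.62
tool_pos: [0.5495, 0.0046, 0.1007]
tool_rot: [-0.214, 0.976, -0.014, 0.046]
ft_force: [-0.6, 0.2, 1.4]
finger_gap: 1.0
```

```bash
python3 -c "
from h import *
s,R=st()
g=np.array([.55,.004,.12])
t=g+.019*R[:,2]; print(t,(R.T@(t-s['tool_pos'])).round(4))
f=env.grab_frame('side'); c=proj(f['intrinsics'],f['T'],[.55,0,.12])[0].astype(int); im=f['pixels'][c[1]-75:c[1]+75,c[0]-100:c[0]+100,::-1]; cv2.imwrite('pics/side_g2.png',cv2.resize(im,None,fx=4,fy=4,interpolation=cv2.INTER_CUBIC))
"
```

```text
t 11.62 q [-0.201, 0.593, 1.807, 0.019, 0.645, -2.22] p [0.5495, 0.0046, 0.1007] F [-0.6, 0.2, 1.4] M [-0.04, 0.04, -0.04] gap 1.0
R [[-0.9037, -0.4171, 0.0968], [-0.4197, 0.9076, -0.008], [-0.0846, -0.0478, -0.9953]]
[0.55183966 0.00384887 0.10108987] [-0.0018 -0.0017 -0.0002]
```

View pics/side_g2.png

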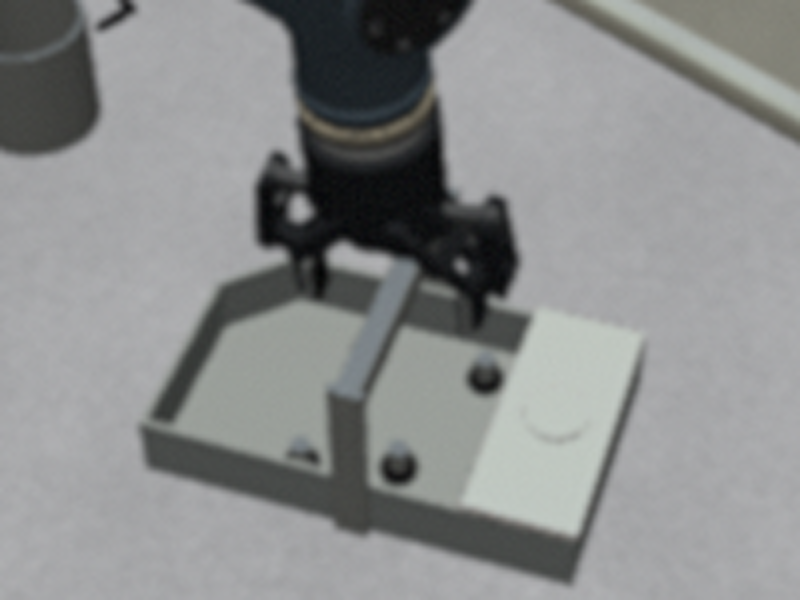

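Fingers straddle the bar (about (315,280) and (475,310), bar between). Close.

Call:
{"api": "jog_arm", "payload": {"motion": [[0, [0, 0, 0], 0], [0.5, [0, 0, 0], 0], [1, [0, 0, 0], 0], [1, [0, 0, 0], 0], [1, [0, 0, 0], 0], [1, [0, 0, 0], 0]], "force": 80}}

```text
clock: 12.42
tool_pos: [0.5488, 0.0047, 0.1004]
tool_rot: [-0.214, 0.976, -0.014, 0.046]
ft_force: [1.2, -2.5, 4.8]
finger_gap: 0.177
```

```bash
python3 -c "
from h import *
s,R=st()"
```

```text
t 12.43 q [-0.202, 0.593, 1.808, 0.019, 0.645, -2.22] p [0.5488, 0.0047, 0.1004] F [1.2, -2.5, 4.8] M [0.57, 0.45, 0.07] gap 0.177
R [[-0.904, -0.4168, 0.0955], [-0.4194, 0.9078, -0.0076], [-0.0835, -0.0469, -0.9954]]
```

Call:
{"api": "jog_arm", "payload": {"motion": [[1, [-0.001, 0, -0.01], 0], [1, [-0.002, -0.001, -0.025], 0], [1, [-0.004, -0.002, -0.045], 0], [1, [-0.006, -0.003, -0.07], 0], [1, [-0.008, -0.005, -0.1], 0], [1, [-0.008, -0.005, -0.1], 0]], "force": 110}}

```text
clock: 13.18
tool_pos: [0.5501, 0.0042, 0.2029]
tool_rot: [-0.215, 0.975, -0.015, 0.049]
ft_force: [0.8, 0.1, -6.3]
finger_gap: 0.169
```

```bash
python3 -c "
from h import *
s,R=st()
f=env.grab_frame('side'); c=proj(f['intrinsics'],f['T'],[.55,0,.2])[0].astype(int); im=f['pixels'][c[1]-75:c[1]+75,c[0]-100:c[0]+100,::-1]; cv2.imwrite('pics/side_g3.png',cv2.resize(im,None,fx=4,fy=4,interpolation=cv2.INTER_CUBIC))
"
```

```text
t 13.18 q [-0.202, 0.428, 1.726, 0.015, 0.886, -2.215] p [0.5501, 0.0042, 0.2029] F [0.8, 0.1, -6.3] M [-0.01, 0.22, 0.04] gap 0.169
R [[-0.9031, -0.4173, 0.1014], [-0.4202, 0.9074, -0.009], [-0.0882, -0.0507, -0.9948]]
```

View pics/side_g3.png

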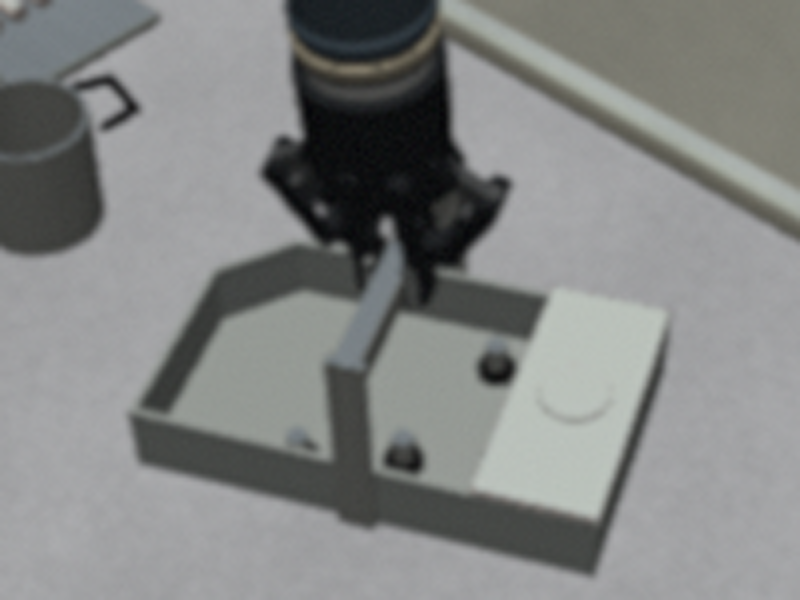

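```bash
cat >> h.py <<'E'
TT=np.array([[-.9964,0,-.0845],[0,1,0],[.0845,0,-.9964]])  # tote axes (cols) in tool frame
def grav(R):
    g=(R@TT).T@np.array([0,0,-1.]); return g, np.degrees(np.arccos(-g[2])), np.degrees(np.arctan2(g[1],g[0]))
E
python3 -c "
from h import *
s,R=st(); print(grav(R))
for az in(0,-5,-10):
  for b in(0,10,15,20,25):
    o=[]
    for yaw in(230,240,250,260):
        a=np.radians(az); ax=np.array([-np.sin(a),np.cos(a),0]) # tip swings outward: rotate about -tangent
        Rf=Ro.from_rotvec(-np.radians(b)*ax).as_matrix()@R@Ro.from_rotvec([0,0,np.radians(yaw)]).as_matrix()
        g,t,d=grav(Rf); o.append((yaw,round(t,1),round(d,1)))
    print(az,b,o, Rf[:,2].round(2))
"
```

```text
t 13.22 q [-0.202, 0.43, 1.729, 0.015, 0.886, -2.215] p [0.5486, 0.0045, 0.2012] F [-0.5, 0.2, -7.0] M [0.1, 0.16, -0.01] gap 0.17
R [[-0.9035, -0.4174, 0.0971], [-0.42, 0.9075, -0.0081], [-0.0847, -0.0481, -0.9952]]
(array([-3.37393263e-04,  4.80570140e-02, -9.98821169e-01]), np.float64(2.7823135947573934), np.float64(90.40224913733714))
0 0 [(230, np.float64(10.3), np.float64(11.0)), (240, np.float64(10.1), np.float64(16.4)), (250, np.float64(9.8), np.float64(21.8)), (260, np.float64(9.5), np.float64(27.2))] [ 0.1  -0.01 -1.  ]
0 10 [(230, np.float64(20.1), np.float64(18.1)), (240, np.float64(19.8), np.float64(26.0)), (250, np.float64(19.4), np.float64(33.9)), (260, np.float64(18.9), np.float64(41.9))] [ 0.27 -0.01 -0.96]
0 15 [(230, np.float64(25.1), np.float64(19.7)), (240, np.float64(24.7), np.float64(28.0)), (250, np.float64(24.3), np.float64(36.4)), (260, np.float64(23.7), np.float64(44.9))] [ 0.35 -0.01 -0.94]
0 20 [(230, np.float64(30.1), np.float64(20.7)), (240, np.float64(29.7), np.float64(29.3)), (250, np.float64(29.2), np.float64(38.0)), (260, np.float64(28.7), np.float6
[... 1516 characters left out ...]
 np.float64(19.7), np.float64(28.7)), (260, np.float64(19.2), np.float64(36.7))] [ 0.27 -0.04 -0.96]
-10 15 [(230, np.float64(25.3), np.float64(13.6)), (240, np.float64(25.0), np.float64(21.8)), (250, np.float64(24.6), np.float64(30.2)), (260, np.float64(24.2), np.float64(38.6))] [ 0.35 -0.05 -0.94]
-10 20 [(230, np.float64(30.3), np.float64(13.9)), (240, np.float64(30.0), np.float64(22.5)), (250, np.float64(29.6), np.float64(31.1)), (260, np.float64(29.1), np.float64(39.9))] [ 0.43 -0.07 -0.9 ]
-10 25 [(230, np.float64(35.3), np.float64(14.1)), (240, np.float64(35.0), np.float64(22.9)), (250, np.float64(34.6), np.float64(31.8)), (260, np.float64(34.1), np.float64(40.8))] [ 0.5  -0.08 -0.86]
```

Call:
{"api": "jog_arm", "payload": {"motion": [[1, [-0.005, -0.002, -0.008], 5], [1, [-0.015, -0.007, -0.022], 14], [1, [-0.028, -0.013, -0.038], 24], [1, [-0.042, -0.02, -0.055], 34], [1, [-0.056, -0.027, -0.072], 44], [1, [-0.07, -0.034, -0.09], 54], [1, [-0.084, -0.041, -0.107], 64], [1, [-0.098, -0.047, -0.124], 74], [1, [-0.112, -0.054, -0.14], 84], [1, [-0.125, -0.06, -0.155], 94], [1, [-0.136, -0.065, -0.168], 104], [1, [-0.146, -0.069, -0.178], 114], [1, [-0.152, -0.072, -0.184], 124], [1, [-0.152, -0.072, -0.184], 132]]}}

```text
clock: 14.98
tool_pos: [0.6981, 0.0043, 0.3965]
tool_rot: [0.805, 0.591, 0.034, 0.03]
ft_force: [-0.8, 0.2, -6.6]
finger_gap: 0.173
```

```bash
python3 -c "
from h import *
s,R=st(); print(grav(R))
print('world +x in tool',R.T@[1,0,0],'up',R.T@[0,0,1])"
```

```text
t 14.97 q [-0.156, 0.473, 1.076, 0.007, 1.502, 0.148] p [0.6981, 0.0043, 0.3965] F [-0.8, 0.2, -6.6] M [0.01, 0.17, -0.01] gap 0.173
R [[0.2992, 0.9499, 0.0907], [0.954, -0.2998, -0.0072], [0.0203, 0.0887, -0.9959]]
(array([ 0.10440071, -0.08865937, -0.99055216]), np.float64(7.882180288976278), np.float64(-40.33864352316512))
world +x in tool [0.2992474 0.9498577 0.0906716] up [ 0.02032416  0.08865937 -0.99585463]
```

Call:
{"api": "jog_arm", "payload": {"motion": [[1, [0.002, 0.006, 0.001], 7], [1, [0.005, 0.016, 0.001], 16], [1, [0.008, 0.026, 0.002], 26], [1, [0.012, 0.037, 0.003], 36], [1, [0.015, 0.048, 0.004], 46], [1, [0.019, 0.06, 0.005], 56], [1, [0.022, 0.07, 0.006], 66], [1, [0.025, 0.08, 0.007], 76], [1, [0.028, 0.09, 0.008], 86], [1, [0.031, 0.1, 0.009], 96], [1, [0.034, 0.108, 0.01], 106], [1, [0.036, 0.114, 0.011], 116], [1, [0.036, 0.114, 0.011], 124], [1, [0.036, 0.114, 0.011], 128]]}}

```text
clock: 16.73
tool_pos: [0.8175, 0.0051, 0.3947]
tool_rot: [0.885, -0.464, 0.04, -0.017]
ft_force: [-0.8, 1.1, -5.9]
finger_gap: 0.17
```

```bash
python3 -c "
from h import *
s,R=st(); print(grav(R))
print('world +x in tool',R.T@[1,0,0],'up',R.T@[0,0,1])"
```

```text
t 16.73 q [-0.132, 0.697, 0.676, 0.005, 1.682, 2.406] p [0.8175, 0.0051, 0.3947] F [-0.8, 1.1, -5.9] M [-0.02, 0.24, -0.02] gap 0.17
R [[0.5662, -0.8197, 0.0868], [-0.8225, -0.5688, -0.0067], [0.0549, -0.0676, -0.9962]]
(array([ 0.13884729,  0.06758876, -0.98798108]), np.float64(8.89214025909111), np.float64(25.956116890388188))
world +x in tool [ 0.5661829  -0.81969715  0.0867958 ] up [ 0.05486561 -0.06758876 -0.99620356]
```

Call:
{"api": "jog_arm", "payload": {"motion": [[1, [0.011, -0.016, 0.002], 0], [1, [0.025, -0.036, 0.004], 0], [1, [0.05, -0.07, 0.008], 0], [1, [0.08, -0.12, 0.01], 0], [1, [0.11, -0.16, 0.015], 0], [1, [0.14, -0.2, 0.02], 0]]}}

```text
clock: 17.48
tool_pos: [0.9353, 0.0045, 0.3614]
tool_rot: [0.884, -0.462, 0.063, -0.029]
ft_force: [-0.7, 0.5, -5.8]
finger_gap: 0.168
```

```bash
python3 -c "
from h import *
s,R=st(); print(grav(R))
print('world +x in tool',R.T@[1,0,0],'up',R.T@[0,0,1])"
```

```text
t 17.48 q [-0.117, 0.96, 0.22, 0.009, 1.823, 2.42] p [0.9353, 0.0045, 0.3614] F [-0.7, 0.5, -5.8] M [0.02, 0.36, -0.01] gap 0.168
R [[0.5649, -0.8134, 0.1386], [-0.8207, -0.5713, -0.0076], [0.0854, -0.1095, -0.9903]]
(array([ 0.1687378 ,  0.10951415, -0.97953457]), np.float64(11.61158490542607), np.float64(32.98436390854865))
world +x in tool [ 0.56490352 -0.8134255   0.13864692] up [ 0.08536366 -0.10951415 -0.99031293]
```

Call:
{"api": "jog_arm", "payload": {"motion": [[1, [0.28, -0.41, 0.07], 0], [1, [0.28, -0.41, 0.07], 0], [1, [0.28, -0.41, 0.07], 0], [1, [0.28, -0.41, 0.07], 0]]}}

```text
clock: 17.98
tool_pos: [0.9746, 0.0049, 0.2975]
tool_rot: [0.882, -0.461, 0.084, -0.04]
ft_force: [-1.0, -0.4, -7.1]
finger_gap: 0.17
```

```bash
python3 -c "
from h import *
s,R=st(); print(grav(R))
print('world +x in tool',R.T@[1,0,0],'up',R.T@[0,0,1])"
```

```text
t 17.98 q [-0.113, 1.034, 0.22, 0.014, 1.702, 2.424] p [0.9746, 0.0049, 0.2975] F [-1.0, -0.4, -7.1] M [-0.01, 0.42, -0.01] gap 0.17
R [[0.5606, -0.8071, 0.1854], [-0.8205, -0.5715, -0.0071], [0.1117, -0.1482, -0.9826]]
(array([ 0.19428672,  0.14818016, -0.96966466]), np.float64(14.14868593819043), np.float64(37.3323324699249))
world +x in tool [ 0.5605662  -0.80708789  0.18540406] up [ 0.11165585 -0.14818016 -0.98263707]
```

Call:
{"api": "jog_arm", "payload": {"motion": [[1, [0.224, -0.32, -0.18], 0], [1, [0.224, -0.32, -0.18], 0], [1, [0.224, -0.32, -0.18], 0], [1, [0.224, -0.32, -0.18], 0]]}}

```text
clock: 18.48
tool_pos: [0.9699, 0.004, 0.3546]
tool_rot: [0.88, -0.46, 0.107, -0.052]
ft_force: [0.4, -0.4, -5.4]
finger_gap: 0.172
```

```bash
python3 -c "
from h import *
s,R=st(); print(grav(R))
print('world +x in tool',R.T@[1,0,0],'up',R.T@[0,0,1])"
```

```text
t 18.48 q [-0.117, 0.975, 0.218, 0.021, 1.71, 2.422] p [0.9699, 0.004, 0.3546] F [0.4, -0.4, -5.4] M [0.04, 0.57, 0.02] gap 0.172
R [[0.5543, -0.7979, 0.2369], [-0.8202, -0.572, -0.0073], [0.1413, -0.1903, -0.9715]]
(array([ 0.2228963 ,  0.19030357, -0.95606312]), np.float64(17.04728869161224), np.float64(40.489913823650845))
world +x in tool [ 0.55429032 -0.79789111  0.23692196] up [ 0.14131315 -0.19030357 -0.97150149]
```

Call:
{"api": "jog_arm", "payload": {"motion": [[1, [0.242, -0.345, -0.124], 0], [1, [0.242, -0.345, -0.124], 0], [1, [0.242, -0.345, -0.124], 0], [1, [0.242, -0.345, -0.124], 0]]}}

```text
clock: 18.98
tool_pos: [0.9741, 0.0027, 0.3784]
tool_rot: [0.877, -0.458, 0.127, -0.063]
ft_force: [-0.4, -0.5, -6.6]
finger_gap: 0.171
```

Call:
{"api": "jog_arm", "payload": {"motion": [[1, [0.235, -0.34, -0.12], 0], [1, [0.235, -0.34, -0.12], 0], [1, [0.235, -0.34, -0.12], 0], [1, [0.235, -0.34, -0.12], 0]]}}

```text
clock: 19.48
tool_pos: [0.9758, 0.0031, 0.4095]
tool_rot: [0.874, -0.456, 0.148, -0.074]
ft_force: [-0.3, 0.2, -7.1]
finger_gap: 0.171
```

```bash
python3 -c "
from h import *
s,R=st(); print(grav(R))
print('world +x in tool',R.T@[1,0,0],'up',R.T@[0,0,1])
f=env.grab_frame('side'); cv2.imwrite('pics/side_t1.png',f['pixels'][:,:,::-1])
c=proj(f['intrinsics'],f['T'],s['tool_pos']-[0,0,.08])[0].astype(int); print(c); im=f['pixels'][max(0,c[1]-75):c[1]+75,c[0]-100:c[0]+100,::-1]; cv2.imwrite('pics/side_t1z.png',cv2.resize(im,None,fx=4,fy=4,interpolation=cv2.INTER_CUBIC))
"
```

```text
t 19.48 q [-0.121, 0.921, 0.219, 0.033, 1.67, 2.421] p [0.9758, 0.0031, 0.4095] F [-0.3, 0.2, -7.1] M [-0.03, 0.68, 0.02] gap 0.171
R [[0.5393, -0.7761, 0.327], [-0.8199, -0.5725, -0.0065], [0.1922, -0.2646, -0.945]]
(array([ 0.27137426,  0.26458624, -0.92536837]), np.float64(22.27603234560962), np.float64(44.274378856118666))
world +x in tool [ 0.53925619 -0.77607559  0.3269701 ] up [ 0.19221268 -0.26458624 -0.94501239]
[431  41]
```

View pics/side_t1z.png

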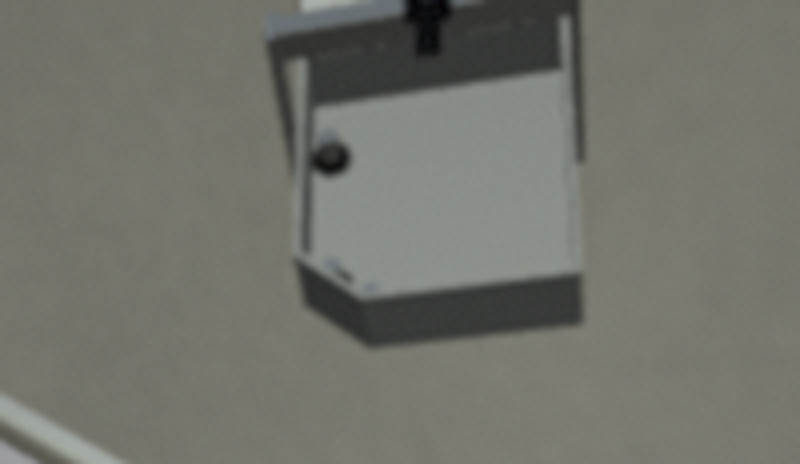

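Call:
{"api": "jog_arm", "payload": {"motion": [[1, [0.247, -0.353, -0.084], 0], [1, [0.247, -0.353, -0.084], 0], [1, [0.247, -0.353, -0.084], 0], [1, [0.247, -0.353, -0.084], 0]]}}

```text
clock: 20.02
tool_pos: [0.9825, 0.0022, 0.4282]
tool_rot: [0.87, -0.454, 0.169, -0.085]
ft_force: [0.6, 0.1, -6.1]
finger_gap: 0.165
```

Call:
{"api": "jog_arm", "payload": {"motion": [[1, [0.24, -0.34, -0.07], 0], [1, [0.24, -0.34, -0.07], 0], [1, [0.24, -0.34, -0.07], 0], [1, [0.24, -0.34, -0.07], 0]]}}

```text
clock: 20.52
tool_pos: [0.9883, 0.0009, 0.4489]
tool_rot: [0.866, -0.452, 0.191, -0.096]
ft_force: [-0.0, 0.7, -6.8]
finger_gap: 0.166
```

```bash
python3 -c "
from h import *
s,R=st(); print(grav(R))
print('world +x in tool',R.T@[1,0,0],'up',R.T@[0,0,1])
f=env.grab_frame('side')
c=proj(f['intrinsics'],f['T'],s['tool_pos']-[0,0,.08])[0].astype(int); print(c); im=f['pixels'][max(0,c[1]-75):c[1]+75,c[0]-100:c[0]+100,::-1]; cv2.imwrite('pics/side_t2z.png',cv2.resize(im,None,fx=4,fy=4,interpolation=cv2.INTER_CUBIC))
"
```

```text
t 20.52 q [-0.126, 0.888, 0.219, 0.046, 1.607, 2.419] p [0.9883, 0.0009, 0.4489] F [-0.0, 0.7, -6.8] M [-0.02, 0.87, 0.09] gap 0.166
R [[0.5186, -0.7464, 0.4171], [-0.8196, -0.5729, -0.0062], [0.2436, -0.3386, -0.9089]]
(array([ 0.31948692,  0.33859313, -0.88500925]), np.float64(27.74734001951157), np.float64(46.6630158522877))
world +x in tool [ 0.51861644 -0.74639548  0.41705008] up [ 0.24356488 -0.33859313 -0.90886239]
[438  24]
```

View pics/side_t2z.png

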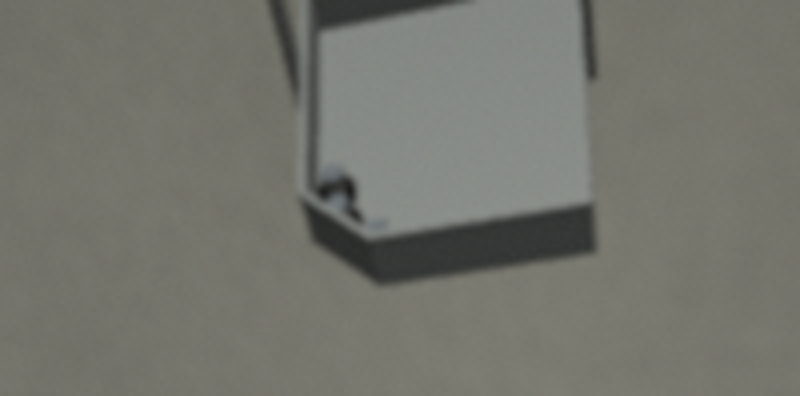

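Call:
{"api": "jog_arm", "payload": {"motion": [[1, [-0.003, 0.004, -0.002], 0], [1, [-0.009, 0.013, -0.007], 0], [1, [-0.018, 0.026, -0.015], 0], [1, [-0.029, 0.041, -0.023], 0], [1, [-0.04, 0.057, -0.032], 0], [1, [-0.051, 0.073, -0.041], 0], [1, [-0.061, 0.088, -0.049], 0], [1, [-0.069, 0.1, -0.056], 0], [1, [-0.075, 0.108, -0.06], 0], [1, [-0.078, 0.112, -0.0625], 0], [1, [-0.078, 0.112, -0.0625], 0], [1, [-0.078, 0.112, -0.0625], 0], [1, [-0.078, 0.112, -0.0625], 0], [1, [-0.078, 0.112, -0.0625], 0]]}}

```text
clock: 22.32
tool_pos: [0.8387, 0.001, 0.4481]
tool_rot: [0.866, -0.452, 0.191, -0.096]
ft_force: [0.6, -1.0, -6.2]
finger_gap: 0.168
```

```bash
python3 -c "
from h import *
s,R=st(); print(grav(R),np.abs(s['dq']).max())
f=env.grab_frame('side'); s0=f
print('valves',[(np.round(d['centre'],1).tolist(),round(d['conf'],2)) for d in env.pinpoint('side','valve0')][:5],'corner',[(np.round(d['centre'],1).tolist(),round(d['conf'],2)) for d in env.pinpoint('side','tote_corner')][:2])
T=R@TT; gp=s['tool_pos']-.019*R[:,2]; P=lambda v: gp+T@(np.array(v)-[0,0,.12])
print('pred corner px',proj(f['intrinsics'],f['T'],P([.057,.112,.004])), 'lowest z',P([.08,.095,0])[2],P([.04,.135,0])[2])
c=proj(f['intrinsics'],f['T'],P([.03,.06,.02]))[0].astype(int); y=max(0,c[1]-75); im=f['pixels'][y:y+150,c[0]-100:c[0]+100,::-1]; cv2.imwrite('pics/side_t3z.png',cv2.resize(im,None,fx=4,fy=4,interpolation=cv2.INTER_CUBIC))
f=env.grab_frame('top')
cv2.imwrite('pics/top_t3.png',f['pixels'][:,:,::-1])
st()
"
```

```text
t 22.32 q [-0.152, 0.541, 0.895, 0.06, 1.28, 2.376] p [0.8387, 0.001, 0.4481] F [0.6, -1.0, -6.2] M [0.06, 0.83, -0.01] gap 0.168
R [[0.5186, -0.7465, 0.4169], [-0.8196, -0.5729, -0.0061], [0.2434, -0.3385, -0.9089]]
(array([ 0.31930242,  0.33852824, -0.88510065]), np.float64(27.73608966408153), np.float64(46.67405522039862)) 0.00407613252619046
valves [([387.2, 82.4], 0.56), ([385.2, 73.5], 0.51)] corner [([384.3, 89.2], 0.57)]
pred corner px [[388.41001935  90.21386157]] lowest z 0.3014594305105195 0.3006903977217981
t 22.52 q [-0.152, 0.541, 0.895, 0.06, 1.28, 2.376] p [0.8385, 0.001, 0.4484] F [-0.8, -0.4, -6.3] M [0.02, 0.9, -0.04] gap 0.168
R [[0.5186, -0.7464, 0.417], [-0.8196, -0.5729, -0.0061], [0.2435, -0.3386, -0.9089]]
```

View pics/side_t3z.png

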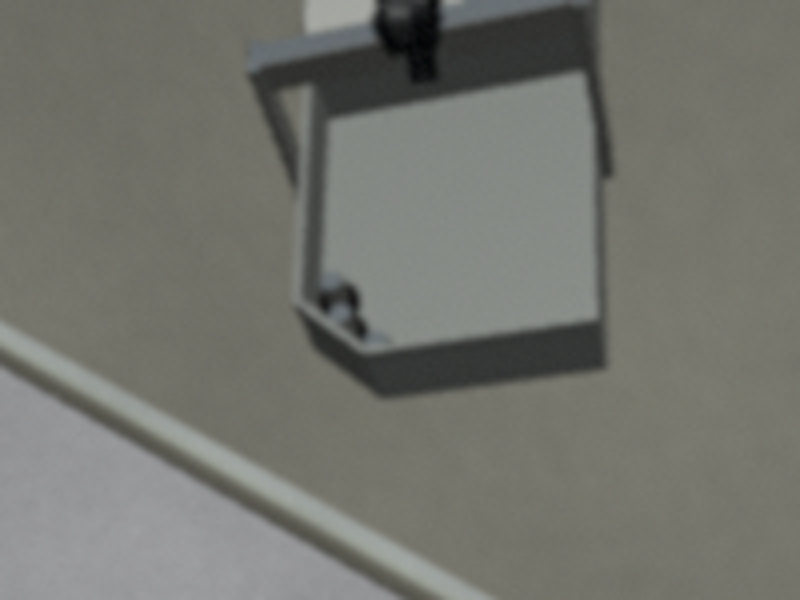

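View pics/top_t3.png

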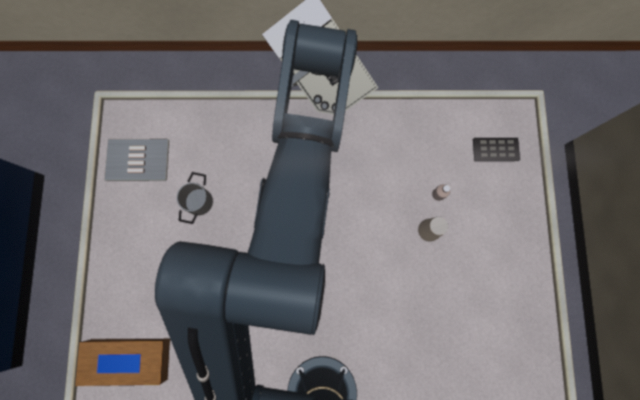

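```bash
python3 -c "
import cv2
i=cv2.imread('pics/top_t3.png')[20:130,250:400]; cv2.imwrite('pics/top_t3z.png',cv2.resize(i,None,fx=5,fy=5,interpolation=cv2.INTER_CUBIC))"
```

```text
(no output)
```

View pics/top_t3z.png

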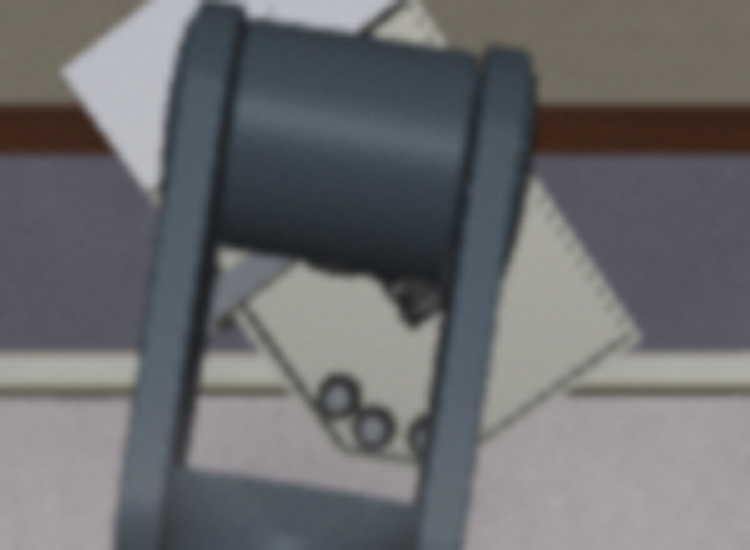

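```bash
python3 -c "
from h import *
s,R=st()
f=env.grab_frame('top'); K,Tc=f['intrinsics'],f['T']
T=R@TT; gp=s['tool_pos']-.019*R[:,2]
for u in((340,395),(375,427),(425,437),(345,450),(240,310)):
    px=(np.array(u)-2)/5+[250,20]
    for z in((.02,) if u[0] in(340,375,425) and u[1]<440 else (.045,)):
        o,d=ray(K,Tc,px); o=T.T@(o-gp)+[0,0,.12]; d=T.T@d; t=(z-o[2])/d[2]; p=o+t*d; print(u,(p*1000).round(0),np.hypot(p[0]-.057,p[1]-.112).round(3))
"
```

```text
t 22.52 q [-0.152, 0.541, 0.895, 0.06, 1.28, 2.376] p [0.8385, 0.001, 0.4484] F [-0.8, -0.4, -6.3] M [0.02, 0.9, -0.04] gap 0.168
R [[0.5186, -0.7464, 0.417], [-0.8196, -0.5729, -0.0061], [0.2435, -0.3386, -0.9089]]
(340, 395) [67. 72. 20.] 0.042
(375, 427) [61. 95. 20.] 0.017
(425, 437) [ 43. 114.  20.] 0.014
(345, 450) [78. 95. 45.] 0.027
(240, 310) [81.  8. 45.] 0.107
```

Call:
{"api": "jog_arm", "payload": {"motion": [[1, [0, 0, 0], 5], [1, [0, 0, 0], 11], [1, [0, 0, 0], 17], [1, [0, 0, 0], 21], [1, [0, 0, 0], 21], [1, [0, 0, 0], 21], [1, [0, 0, 0], 21], [1, [0, 0, 0], 21]]}}

```text
clock: 23.58
tool_pos: [0.8384, 0.0011, 0.4485]
tool_rot: [0.769, -0.602, 0.17, -0.129]
ft_force: [0.0, 1.2, -6.3]
finger_gap: 0.168
```

```bash
python3 -c "
from h import *
s,R=st(); print(grav(R))
f=env.grab_frame('top'); K,Tc=f['intrinsics'],f['T']
i=f['pixels'][20:130,250:400,::-1]; cv2.imwrite('pics/top_t4z.png',cv2.resize(i,None,fx=5,fy=5,interpolation=cv2.INTER_CUBIC))
f=env.grab_frame('side'); T=R@TT; gp=s['tool_pos']-.019*R[:,2]
c=proj(f['intrinsics'],f['T'],gp+T@np.array([.03,.06,-.1]))[0].astype(int); y=max(0,c[1]-50); i=f['pixels'][y:y+100,c[0]-70:c[0]+70,::-1]; cv2.imwrite('pics/side_t4z.png',cv2.resize(i,None,fx=5,fy=5,interpolation=cv2.INTER_CUBIC))
"
```

```text
t 23.57 q [-0.152, 0.54, 0.895, 0.06, 1.28, 2.742] p [0.8384, 0.0011, 0.4485] F [0.0, 1.2, -6.3] M [-0.01, 0.85, -0.04] gap 0.168
R [[0.217, -0.8826, 0.4171], [-0.9704, -0.2415, -0.0062], [0.1062, -0.4034, -0.9088]]
(array([ 0.18259362,  0.4034124 , -0.8965929 ]), np.float64(26.28622818893306), np.float64(65.64741190123407))
```

View pics/top_t4z.png

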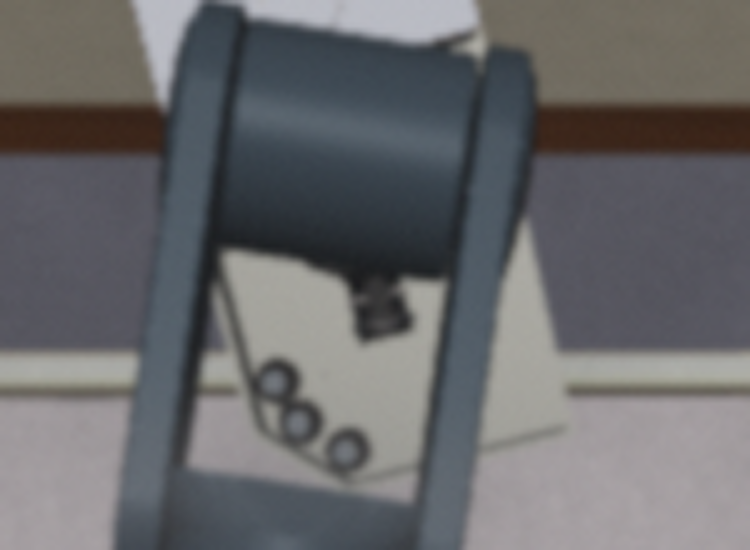

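View pics/side_t4z.png

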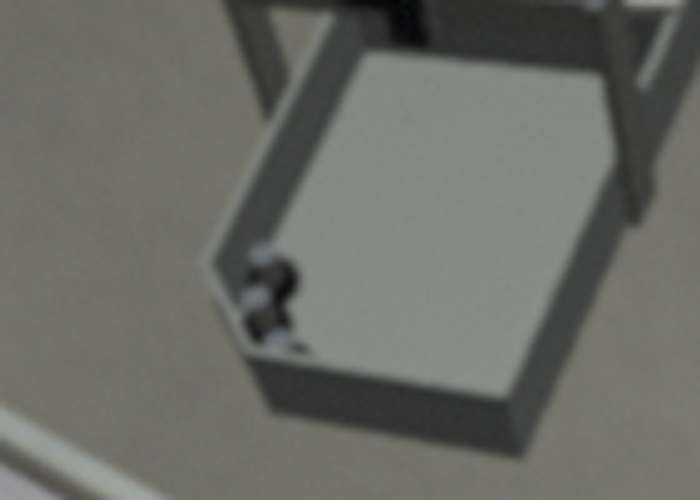

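```bash
python3 -c "
from h import *
s,R=st()
f=env.grab_frame('top'); K,Tc=f['intrinsics'],f['T']
T=R@TT; gp=s['tool_pos']-.019*R[:,2]
for u in((277,382),(300,422),(347,450)):
    px=(np.array(u)-2)/5+[250,20]
    o,d=ray(K,Tc,px); o=T.T@(o-gp)+[0,0,.12]; d=T.T@d; t=(.02-o[2])/d[2]; p=o+t*d; print(u,(p*1000).round(0),np.hypot(p[0]-.057,p[1]-.112).round(3))
i=f['pixels'][20:130,250:400,::-1]; cv2.imwrite('pics/top_t5z.png',cv2.resize(i,None,fx=5,fy=5,interpolation=cv2.INTER_CUBIC))
"
```

```text
t 23.68 q [-0.152, 0.54, 0.895, 0.06, 1.28, 2.743] p [0.8384, 0.001, 0.4484] F [-0.2, -0.9, -6.3] M [0.01, 0.86, -0.04] gap 0.168
R [[0.2168, -0.8826, 0.4171], [-0.9704, -0.2413, -0.0061], [0.1061, -0.4034, -0.9089]]
(277, 382) [67. 73. 20.] 0.04
(300, 422) [61. 96. 20.] 0.017
(347, 450) [ 41. 116.  20.] 0.017
```

Call:
{"api": "jog_arm", "payload": {"motion": [[1, [0, 0.012, 0], 0], [1, [0, -0.008, 0], 0], [1, [0, 0.012, 0], 0], [1, [0, -0.008, 0], 0], [1, [0, 0.012, 0], 0], [1, [0, -0.008, 0], 0], [1, [0, 0, 0], 0], [1, [0, 0, 0], 0], [1, [0, 0, 0], 0], [1, [0, 0, 0], 0]]}}

```text
clock: 24.98
tool_pos: [0.8384, 0.001, 0.4486]
tool_rot: [0.769, -0.602, 0.17, -0.129]
ft_force: [-0.2, -0.1, -6.4]
finger_gap: 0.17
```

```bash
python3 -c "
from h import *
s,R=st()
f=env.grab_frame('top'); K,Tc=f['intrinsics'],f['T']
i=f['pixels'][20:130,250:400,::-1]; cv2.imwrite('pics/top_t6z.png',cv2.resize(i,None,fx=5,fy=5,interpolation=cv2.INTER_CUBIC))
"
```

```text
t 24.98 q [-0.152, 0.54, 0.895, 0.06, 1.28, 2.743] p [0.8384, 0.001, 0.4486] F [-0.2, -0.1, -6.4] M [0.0, 0.83, -0.02] gap 0.17
R [[0.2166, -0.8825, 0.4174], [-0.9705, -0.2411, -0.0062], [0.1061, -0.4037, -0.9087]]
```

View pics/top_t6z.png

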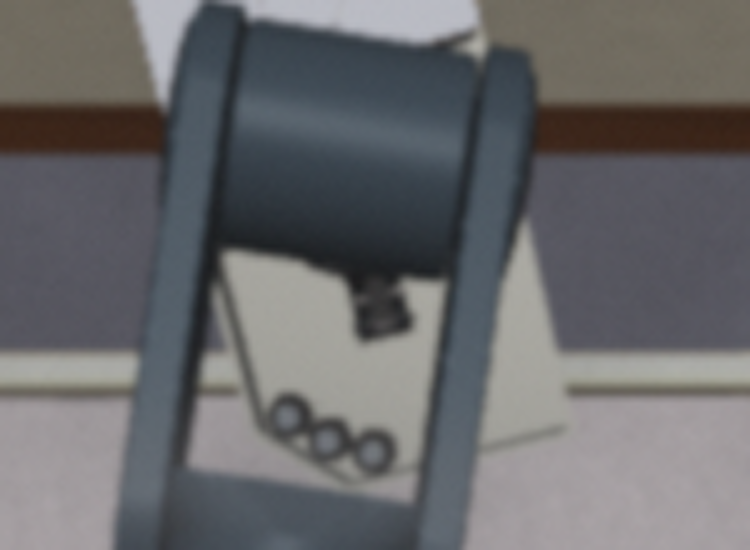

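Call:
{"api": "jog_arm", "payload": {"motion": [[1, [0, 0, 0], -3], [1, [0, 0, 0], -7], [1, [0, 0, 0], -11], [1, [0, 0, 0], -15], [1, [0, 0, 0], -17], [1, [0, 0, 0], -17], [1, [0, 0, 0], -17], [1, [0, 0, 0], -17], [1, [0, 0, 0], -17], [1, [0, 0, 0], -17]]}}

```text
clock: 26.28
tool_pos: [0.8384, 0.0011, 0.4485]
tool_rot: [0.85, -0.482, 0.187, -0.103]
ft_force: [-0.3, 1.0, -6.7]
finger_gap: 0.17
```

```bash
python3 -c "
from h import *
s,R=st(); print(grav(R),np.abs(s['dq']).max())
f=env.grab_frame('top'); K,Tc=f['intrinsics'],f['T']
i=f['pixels'][20:130,250:400,::-1]; cv2.imwrite('pics/top_t7z.png',cv2.resize(i,None,fx=5,fy=5,interpolation=cv2.INTER_CUBIC))
f=env.grab_frame('side'); T=R@TT; gp=s['tool_pos']-.019*R[:,2]
cv2.imwrite('pics/side_t7.png',f['pixels'][:,:,::-1])
"
```

```text
t 26.27 q [-0.152, 0.54, 0.895, 0.06, 1.28, 2.446] p [0.8384, 0.0011, 0.4485] F [-0.3, 1.0, -6.7] M [0.02, 0.8, -0.04] gap 0.17
R [[0.4652, -0.7808, 0.4171], [-0.8576, -0.5143, -0.0061], [0.2193, -0.3549, -0.9088]]
(array([ 0.29529837,  0.35485337, -0.88703837]), np.float64(27.4965832333103), np.float64(50.233784229778664)) 0.004036639777231896
```

View pics/top_t7z.png

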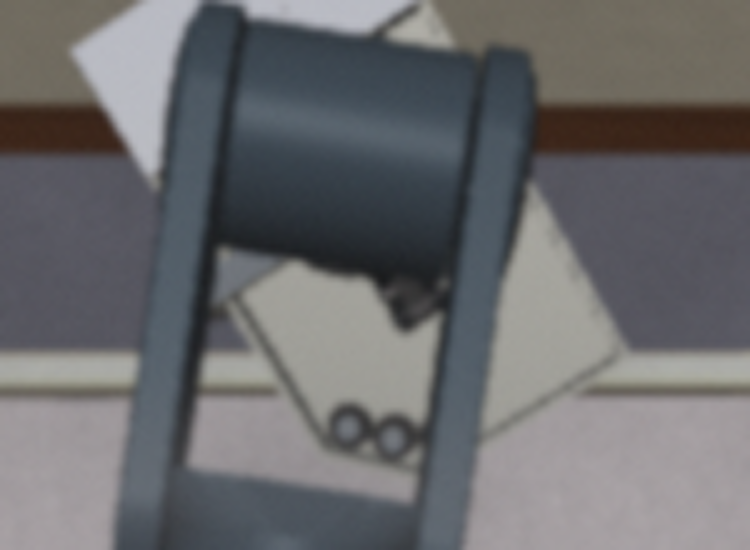

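View pics/side_t7.png

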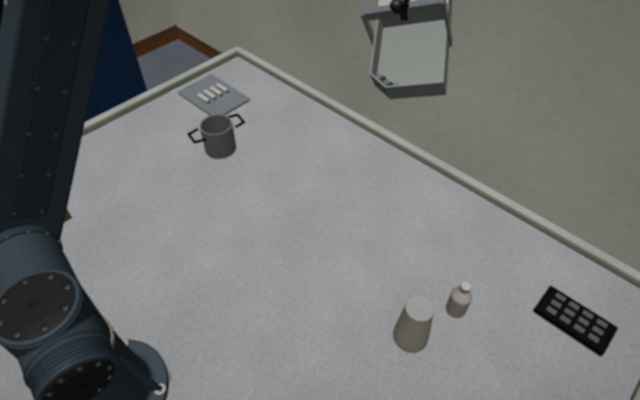

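```bash
python3 -c "
from h import *
print(env.hand_in()); st()"
```

```text
the job is handed in; nothing more can be done
None
the job is handed in; nothing more can be done
```

I pressed the lid home, lifted the tote by its handle and tilted it. All three valves are gathered in the cut-off corner, and the job is handed in with the tote still held.

- **Lid:** I pressed it with shut fingers until it stopped hard at z = 53.9 mm (54 mm is fully home) under 18 N. The side picture then showed the lid flush on the rim and the tote not moved.
- **Tilt method:** The moves only allow shifts and a turn about the tool's axis. I tilted the tool by repeatedly commanding shifts past the arm's reach, since each one left a few degrees of lean. I then drew the tote back about 15 cm, but its rear half is still past the trolley's far edge, with the lowest point at about z = 0.30 m.
- **Valves:** One valve first stopped on the +x wall, about 40 mm from the corner point. A short yaw and a small shake brought it down to the others. I did not measure the distances again after that.
- **Final state (about 26 s):** The computed tilt is about 27.5°, pointing about 5° off the corner's diagonal, assuming the bar has not slipped in the grip. The grip is firm at a gap of 0.17, and the arm is still.
- **Final pictures:** The last pictures show the valves in the corner, the third partly hidden by the arm in the top view. All three were plain in the picture before the last small yaw. Nothing was spilled, and the pot, bottle and cups are where they stood.

**Possible problem:** During the tilting, joint 3 sat at its lower limit (0.22 rad) and read as low as 0.218, probably measurement noise. It ended well clear of the limit, at 0.895.

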